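# Fill the round tin of knob lids

## Robot

A 7-joint arm with a two-finger parallel gripper is mounted at the origin on a cart in front of the work surface, level with it; the furniture and walls round the work are solid. World frame = base frame: x ahead of the robot, y to its left, z up, the work surface at z = 0. Lengths are in m, angles in rad, forces in N, time in s.
With the tool pointing down it reaches from about 0.4 to 0.9 m from the base axis. Payload 5.6 kg.
Tool frame: the origin (TCP) lies midway between the tips of the shut fingers; the grasp point (between the pads) lies 19 mm behind it; z points along the fingers, y is the line along which they close (so a half turn about z gives the same grasp; the last joint's range is limited). The gripper opens to 92 mm and grips with 3 to 60 N. Pads are 20 mm wide; open, the fingers measure 128 mm over their backs; the gripper's body (75 mm by 189 mm) begins 69 mm behind the grasp point.
Start: joints at [-1.37, 0.468, -0.012, 1.603, 0.006, 1.071, -0.056], TCP at [0.157, 0.631, 0.177] pointing down, gripper open.
Joint ranges: [-2.53, 2.53], [-0.31, 2.02], [-1.57, 1.55], [0.28, 2.44], [-1.29, 4.43], [0.15, 1.84], [-2.92, 2.92]. Speed limits (rad/s): [2.57, 2.57, 3.14, 3.14, 3.14, 3.14, 3.14].

## Interface

Orientations are given as a 3x3 rotation matrix whose columns are the frame's x, y, z axes.
In Python, from station import env, effector, solver, viewer, workorder, search_frame, tip_of gives the robot as it stands. Calls block until the motion is done:
- env.reach(position, orientation): joint-space move of the TCP to a pose.
- env.movel(position, frame=None, rate=0.15): straight line of the TCP; frame=None keeps the orientation; rate is the mean speed in m/s.
- env.goto_joints(angles): joint-space move.
- effector.release() and effector.grasp(squeeze=None): open the fingers fully, or close them until they stop; squeeze is the grip in N (None keeps the last).
- env.pause(seconds).
- solver.inverse_kinematics(position, orientation): joint angles nearest the present ones, or None.
- env.sense(): the state.
- viewer.read_camera(name): name is "scene" or "top"; returns (picture, depth): 420x560x3 uint8, red, green, blue; 420x560 float32, m along the optical axis (not along the pixel's ray), 0 where there is no reading.
- viewer.camera_info(name): a dict with "intrinsics" (3x3 intrinsics, pixels), "dist_coeffs" ([k1, k2, p1, p2, k3] as OpenCV has them; the pictures are not rectified), "eye" and "rotation" of the camera in the world. Camera axes: x right, y up, looking along -z (the intrinsics and any distortion apply to the point x, -y, -z); pixel columns grow to the right and rows downward; lengths in m; the calibration is good to about 2 mm. A picture is of the moment at which its call begins. camera_info takes no time and is no camera call.
A pose or a line that the arm cannot do raises env.PlanningError and nothing moves.
- workorder.finish_job(): hands the job in; it is judged then, once.
Trained networks look in the newest picture that a camera, given by its name, has taken for a name from the list of things; names that differ only in an ending like _2 or _b are one class to them, and where a whole thing is asked for, a point or a joint stands for the part that bears it (a point fixed in the world has none). Each returns a list of dicts, best first, with "score" (0 to 1); they miss things now and then, are a little off and sometimes report something else, mostly with a low value. They report only what shows in the picture. A call takes as long as a camera call. They do not tell look-alikes from the thing itself.
- search_frame(camera, name): "at" ([x, y, z] in m, in world coordinates, good to about 4 mm: the middle of the surface that is visible of it).
- tip_of(camera, name): "at" ([x, y, z] in m, in world coordinates, good to about 4 mm: a listed point, or the origin of a listed thing).
The state is a dict: "t": time; "joint_positions": joint angles; "joint_velocities": joint speeds; "tau": joint torques, N m; "ee_pos": TCP position; "tcp_rot": TCP orientation; "wrist_force": force on the tool from outside, world axes, zero at the start; "moment": the same for the moment, N m; "gripper_width": finger opening in m; "grasp_force": force on a finger pad.
Only numpy, scipy, OpenCV 4.12 (cv2) and the standard library are available. Lean on these libraries where they do the work, as an engineer would, in place of code of your own. Each camera call takes 0.05 s, during which the arm holds its last target. There are 200 camera calls.

## Task

The round tin is packed with small knobbed clay lids, one in the middle and a ring of six around it, but two places of the ring are still empty. Take the two small lids that lie loose on the worktop (not the larger one) and set one in each empty place, so that each lies flat on the tin's floor, knob up, in its place in the ring; the middle lid must still lie flat in the middle.

Things in the scene. Friction and masses are not known exactly. Their poses are not given: they have to be found in the camera images.
- tin: Low round open steel tin fixed to the worktop, 176 mm across, inner radius 86, floor 2 thick, rim 14 high. Origin: centre of underside, z up. Seven places 57 mm apart centre to centre: a middle and six around. The two empty ones are centred at +57 and -57 mm on the tin's own x axis; the other five hold loose lids like lid_a, so fingers have most room closing along the tin's y.
- lid_a: Small round pale clay lid on the worktop: disc 48 mm across, 12 thick, lower edge bevelled, with a round knob on top, 18 across, from 12 to 40 mm above the underside. About 60 g. Origin: centre of underside, z up through the knob; yaw does not matter. Grip the knob, fingertips just above the disc. (A larger lid nearby, 72 across with a like knob, is not wanted.)
- lid_b: Small round pale clay lid on the worktop: disc 48 mm across, 12 thick, lower edge bevelled, with a round knob on top, 18 across, from 12 to 40 mm above the underside. About 60 g. Origin: centre of underside, z up through the knob; yaw does not matter. Grip the knob, fingertips just above the disc. Same as lid_a; either may go in either place.
- middle_lid: The lid in the middle place of the tin: same shape and size as lid_a, loose. Origin: centre of the underside, 2 mm above the worktop, z up.
Things that resemble listed ones, but are neither listed nor needed, are in the scene too. What is shaped like the lid_a but purple is not meant.

How it is judged:
By the outcome, as a careful person would: the job done as asked, in the order asked, and still so for the second after the job is handed in, with the robot touching nothing.
It also fails if it takes over 51 s, if anything falls off the work surface, if the arm or the gripper's body presses on something with over 40 N, if the wrist force passes 120 N, or if a joint passes its speed limit or range.

## Working session

There is one attempt and no reset: what is moved stays moved. The work goes in short steps, each a Python script; the robot and the scene stay as the last script left them, time stands still between calls to the robot, and variables do not carry over. Pictures are saved under pics/ and viewed, at most 10 in all, crops included, and the job is handed in when it is done.

```bash
ls; mkdir -p pics; cat > h.py <<'E'
import numpy as np, cv2
from station import env, effector, solver, viewer, workorder, search_frame, tip_of
def cam(n):
    c=viewer.camera_info(n); return np.array(c["intrinsics"]),np.array(c["dist_coeffs"]),np.array(c["eye"]),np.array(c["rotation"])
def ray(n,uv):
    K,d,e,R=cam(n); p=cv2.undistortPoints(np.array(uv,float).reshape(-1,1,2),K,d)[:,0]
    return e,(np.c_[p[:,0],-p[:,1],-np.ones(len(p))])@R.T
def onz(n,uv,z):
    e,r=ray(n,uv); return e+r*((z-e[2])/r[:,2])[:,None]
def depthpt(n,uv,D):
    e,r=ray(n,uv); return e+r*np.array([D[int(round(v)),int(round(u))] for u,v in uv])[:,None]
def proj(n,P):
    K,d,e,R=cam(n); q=(np.array(P,float).reshape(-1,3)-e)@R; q=q*[1,-1,-1]
    return cv2.projectPoints(q,np.zeros(3),np.zeros(3),K,d)[0][:,0]
def shot(n,f):
    im,D=viewer.read_camera(n); cv2.imwrite(f'pics/{f}.png',im[:,:,::-1]); np.savez(f'pics/{f}.npz',im=im,D=D); return im,D
E
python3 - <<'E'
from h import *
np.set_printoptions(precision=4,suppress=True)
for n in("scene","top"):
    shot(n,n+'0'); print(n,cam(n)[2],cam(n)[3].tolist())
    for q in("lid_a","tin","middle_lid"):
        for r in tip_of(n,q)[:9]: print(q,round(r["score"],2),np.round(r["at"],4),proj(n,r["at"])[0].round())
print(env.sense())
E
```

```text
pics
scene [-0.0193 -0.4262  0.6811] [[0.6295862844834963, 0.5126084208373618, -0.5838267870497996], [-0.7768477654141972, 0.4263192231834672, -0.4634214812837375], [0.011342828625802413, 0.7453083434598536, 0.6666234419879746]]
lid_a 0.85 [ 0.5846 -0.3171  0.0035] [415. 274.]
lid_a 0.67 [ 0.6719 -0.2947  0.0012] [422. 248.]
lid_a 0.58 [0.515  0.2649 0.0002] [214. 186.]
tin 0.66 [ 0.4952 -0.0324 -0.0022] [292. 240.]
middle_lid 0.5 [ 0.504  -0.0307 -0.0044] [293. 238.]
top [0.3928 0.0005 0.9556] [[-0.018151274432033442, 0.9872406451237745, -0.1581974710672914], [-0.9998113888775323, -0.016829041819087984, 0.009693813606191384], [0.006907814942020598, 0.15834358833576082, 0.9873599091140385]]
lid_a 0.86 [ 0.5827 -0.3147  0.0018] [396. 193.]
lid_a 0.8 [0.5186 0.2644 0.0034] [167. 222.]
lid_a 0.51 [ 0.6723 -0.3015 -0.0007] [388. 160.]
tin 0.64 [ 0.4972 -0.0368  0.0007] [288. 229.]
middle_lid 0.72 [ 0.4998 -0.0314 -0.0007] [285. 228.]
{'t': 0.4, 'joint_positions': array([-1.37  ,  0.4676, -0.0116,  1.6028,  0.006 ,  1.0714, -0.0563]), 'joint_velocities': array([ 0.0005, -0.0011, -0.0005, -0.0005, -0.0003, -0.0014,  0.0004]), 'tau': array([ -0.0003, -51.9852,  -0.0124, -24.3705,  -0.0566,   0.0131,
         0.0001]), 'ee_pos': array([0.1569, 0.6307, 0.1772]), 'tcp_rot': array([[-0.9704,  0.2415, -0.    ],
       [ 0.2415,  0.9704, -0.0002],
       [-0.0001, -0.0002, -1.    ]]), 'wrist_force': array([-0.7798,  0.2394, -0.1626]), 'moment': array([0.0031, 0.0124, 0.0409]), 'grasp_force': 0.0, 'gripper_width': 0.09204444937894184}
```

View pics/top0.png

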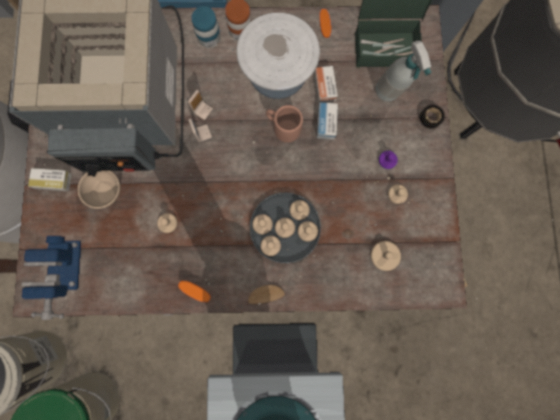

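View pics/scene0.png

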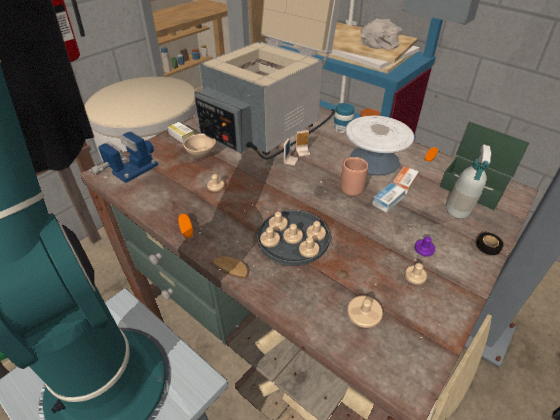

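Top view: the small pale lids are at (398,194) and (167,223). Possible confusions are the purple one at (388,160), the larger one at (386,256), and the five in the tin around (285,228). I choose the two loose small pale ones. The empty places look to be near (277,205) and (293,250). Next I measure from both views and check with a close crop.

```bash
cat > m.py <<'E'
from h import *
np.set_printoptions(precision=4,suppress=True)
def cloud(n,D):
    v,u=np.nonzero(D>0); e,r=ray(n,np.c_[u,v]); P=np.zeros(D.shape+(3,)); P[v,u]=e+r*D[v,u][:,None]; return P
def knobs(n,D,lo=.028,hi=.05):
    P=cloud(n,D); m=((P[...,2]>lo)&(P[...,2]<hi)&(abs(P[...,0]-.55)<.2)&(abs(P[...,1])<.42)).astype(np.uint8)
    k,L,s,_=cv2.connectedComponentsWithStats(m); out=[]
    for i in range(1,k):
        if 5<s[i,4]<200:
            q=P[L==i]; out.append((q.mean(0),np.percentile(q[:,2],90),s[i,4],s[i,:4]))
    return out
E
python3 - <<'E'
from m import *
for n in("scene","top"):
    z=np.load(f'pics/{n}0.npz'); print(n)
    for o in knobs(n,z['D']): print(*o)
    P=cloud(n,z['D'])
    m=(abs(P[...,0]-.5)<.3)&(abs(P[...,1])<.4)&(abs(P[...,2])<.02); print('table z',np.median(P[m][:,2]))
    im=z['im'][:,:,::-1]
    print('tin xy extent?')
t=np.load('pics/top0.npz')['im'][:,:,::-1]
a=cv2.resize(t[180:275,235:335],None,fx=4,fy=4,interpolation=2)
b=cv2.resize(t[145:240,355:455],None,fx=4,fy=4,interpolation=2)
cv2.imwrite('pics/c1.png',np.hstack([a,b]))
E
```

```text
scene
[0.7213 0.2617 0.0392] 0.04845232954722807 128 [252 139  22  12]
[0.7364 0.1845 0.038 ] 0.0466908868270834 25 [284 147   4  10]
[0.6803 0.2459 0.039 ] 0.046931689687422694 33 [252 148  11   9]
[0.515  0.2591 0.0367] 0.04161173835731356 42 [211 174   7   7]
[ 0.7274 -0.053   0.0395] 0.04743149879165134 142 [341 176  23  14]
[ 0.7404 -0.1438  0.0302] 0.0318339382503026 78 [374 194  18  11]
[0.5078 0.0223 0.0375] 0.04223908193477268 50 [275 212   7   8]
[ 0.5411 -0.0696  0.0378] 0.042386294462414265 54 [313 221   8   9]
[ 0.4978 -0.0333  0.0381] 0.0427561307424017 51 [290 224   7   8]
[0.4538 0.0032 0.0379] 0.04285692427959296 58 [266 227   8   9]
[ 0.488  -0.0888  0.0383] 0.04213324400224111 56 [306 237   8   9]
[ 0.668  -0.2996  0.0358] 0.03918468745138576 48 [424 236   8   8]
[ 0.5778 -0.3193  0.036 ] 0.03912974136854706 60 [414 263  10   9]
[ 0.4234 -0.2781  0.0362] 0.03937915272440602 65 [362 299   9  10]
table z -0.0003950651603125688
tin xy extent?
top
[ 0.7406 -0.1425  0.0311] 0.03308650148240366 120 [318 127  19   9]
[0.7201 0.266  0.0399] 0.04786997533835111 92 [149 128 
[... 338 characters left out ...]
0.6021 0.3905 0.0417] 0.04730874484854375 149 [ 98 170  22  38]
[0.6426 0.3727 0.0485] 0.04990183160926892 10 [114 170  10   1]
[ 0.5801 -0.3158  0.0378] 0.04166435157990125 53 [397 188   9   8]
[ 0.5434 -0.0673  0.0411] 0.04462335088808489 48 [297 204   8   8]
[0.517  0.263  0.0385] 0.041519192032003535 50 [160 218   8   7]
[0.5094 0.0255 0.0413] 0.04430187706591895 45 [259 219   7   8]
[ 0.4998 -0.0299  0.0416] 0.04430632108180693 46 [282 222   8   8]
[ 0.4901 -0.0857  0.0407] 0.04407447806954053 48 [305 226   8   8]
[0.4561 0.0054 0.0416] 0.044560215201126255 43 [268 241   7   8]
[ 0.4267 -0.2748  0.0387] 0.04189565487785529 51 [385 251   8   8]
table z 0.000756663633843857
tin xy extent?
```

View pics/c1.png

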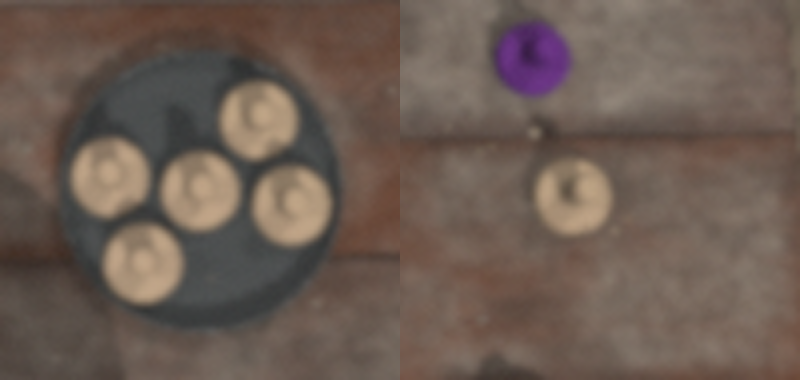

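The crop confirms a small pale lid next to the purple one. Knob tops measure about 40 mm on the table and 42 mm in the tin, from both views, which agrees with the text. The tin centre is about (0.500,-0.030), with its x axis at about 20°. The ring lids sit at 80/140/-100/-40°, so 20° and -160° are free. Now I check obstacle heights and the IK, then pick up the left lid.

```bash
cat >> m.py <<'E'
a=np.radians(20.3); s=-1
def rot(y): # tool z down, tool y = horizontal vector y
    y=np.array([y[0],y[1],0.]);y/=np.linalg.norm(y); z=np.array([0,0,-1.]); return np.c_[np.cross(y,z),y,z]
YT=np.array([-np.sin(a),np.cos(a)]); X=np.array([np.cos(a),np.sin(a)])
C=np.array([.500,-.0302]); PA=C+.057*X; PB=C-.057*X
LA=np.array([.5805,-.3157]); LB=np.array([.517,.2628])
E
python3 - <<'E'
from m import *
P=cloud("top",np.load('pics/top0.npz')['D'])
for nm,b in dict(vise=(230,330,15,85),bowl=(168,210,78,120),box=(120,172,50,160),left=(0,230,0,50)).items():
    q=P[b[0]:b[1],b[2]:b[3]].reshape(-1,3); q=q[q[:,2]>.02]; print(nm,q[:,2].max(),q.min(0),q.max(0))
for sg in(1,-1):
  for p in(LB,PA,PB,LA):
    for z in (.016,.15):
        j=solver.inverse_kinematics(np.r_[p,z],rot(sg*YT)); print(sg,p,z,j)
E
```

```text
vise 0.11313165375393486 [0.2967 0.4611 0.0201] [0.4854 0.5597 0.1131]
bowl 0.10717316641000174 [0.5525 0.3644 0.02  ] [0.6444 0.4705 0.1072]
box 0.2000666432629319 [0.6255 0.2456 0.023 ] [0.725  0.5512 0.2001]
left 0.23938490248706712 [0.6075 0.4381 0.0203] [0.9605 0.6007 0.2394]
1 [0.517  0.2628] 0.016 [-0.5539  0.5609  0.0335  1.889  -0.0279  0.6921  1.421 ]
1 [0.517  0.2628] 0.15 [-0.5992  0.3778  0.0898  1.8105 -0.0405  0.9551  1.4328]
1 [ 0.5535 -0.0104] 0.016 [-0.2699  0.5375  0.2894  1.9675 -0.2378  0.6689  2.0936]
1 [ 0.5535 -0.0104] 0.15 [-0.4658  0.3582  0.5268  1.8962 -0.2194  0.944   2.0881]
1 [ 0.4465 -0.05  ] 0.016 [-0.21    0.4037  0.291   2.2107 -0.2163  0.553   2.1687]
1 [ 0.4465 -0.05  ] 0.15 [-0.5306  0.1684  0.6334  2.1336 -0.1295  0.876   2.1043]
1 [ 0.5805 -0.3157] 0.016 [ 0.0714  0.7248  0.5401  1.7063 -0.4738  0.8439  2.7468]
1 [ 0.5805 -0.3157] 0.15 [-0.1666  0.6619  0.9238  1.6431 -0.5731  1.1301  2.8341]
-1 [0.517  0.2628] 0.016 [-0.9324  0.6112  0.5326  1.9148 -0.4493  0.7353 -1.3558]
-1 [0.517  0.2628] 0.15 [-1.0111  0.4212  0.6233  1.8375 -0.2924  0.9755 -1.4798]
-1 [ 0.5535 -0.0104] 0.016 [-0.5388  0.6045  0.6462  1.9846 -0.54    0.7283 -0.7792]
-1 [ 0.5535 -0.0104] 0.15 [-0.7228  0.4334  0.8758  1.9104 -0.3985  0.9813 -0.8816]
-1 [ 0.4465 -0.05  ] 0.016 [-0.7205  0.5682  0.9454  2.2385 -0.7516  0.6931 -0.4512]
-1 [ 0.4465 -0.05  ] 0.15 [-0.8014  0.2095  0.9564  2.1455 -0.2211  0.8862 -0.9307]
-1 [ 0.5805 -0.3157] 0.016 [-0.1954  0.9091  0.993   1.7238 -0.8843  1.0245 -0.0912]
-1 [ 0.5805 -0.3157] 0.15 [-0.0428  0.5882  0.7117  1.6353 -0.4239  1.0782 -0.4266]
```

```bash
cat >> m.py <<'E'
R=rot(-YT)
def st(m):
    s=env.sense(); print(m,'t',round(s['t'],2),s['ee_pos'],'w',round(s['gripper_width'],4),'g',round(s['grasp_force'],1),'F',s['wrist_force'].round(1))
def pick(p,zt=.0155):
    env.reach(np.r_[p,.13],R); st('above'); env.movel(np.r_[p,zt],rate=.12); effector.grasp(20); st('grasp'); env.movel(np.r_[p,.11],rate=.15); st('lift')
E
python3 - <<'E'
from m import *
s=env.sense(); env.movel(s['ee_pos']+[0,0,.07],rate=.2)
pick(LB)
env.reach(np.r_[PA,.11],R); st('over')
shot("top","t1"); shot("scene","s1")
for n in("scene","top"):
    for o in tip_of(n,"lid_a"): print(n,o["score"],np.array(o["at"]))
i=np.hstack([np.load(f'pics/{k}.npz')['im'][150:300,200:360,::-1] for k in('t1','s1')])
cv2.imwrite('pics/c2.png',cv2.resize(i,None,fx=2.5,fy=2.5))
E
```

```text
above t 2.81 [0.5166 0.264  0.1299] w 0.0918 g 0.0 F [0.3 0.7 0.2]
grasp t 5.27 [0.517  0.2628 0.0155] w 0.0008 g 0.0 F [ 0.4 -0.5  0.6]
lift t 6.05 [0.5163 0.2627 0.1093] w 0.0004 g 0.0 F [-0.2 -0.6 -0.8]
over t 7.12 [ 0.5535 -0.0086  0.1096] w 0.0004 g 0.0 F [ 0.4  0.6 -1.4]
scene 0.83 [ 0.5856 -0.3128  0.0035]
scene 0.77 [ 0.6743 -0.2954  0.0009]
scene 0.52 [ 0.515   0.2642 -0.0011]
top 0.7 [ 0.5827 -0.3109 -0.0006]
top 0.56 [0.5152 0.2639 0.0026]
top 0.5 [ 0.6705 -0.3016  0.0003]
```

View pics/c2.png

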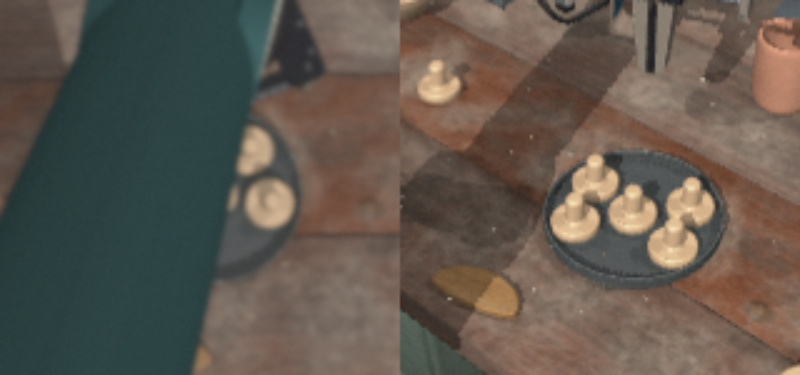

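Grasp missed: the fingers shut to 0 and the lid is still in its place at crop (438,85). I compare where the camera sees the fingertips with the reported TCP.

```bash
python3 - <<'E'
from m import *
s=env.sense(); T=s['ee_pos']; print(T,s['tcp_rot'].tolist()); print('TCP px',proj("scene",T),proj("top",T), 'pt15 behind',proj("scene",T+[0,0,.019]))
z=np.load('pics/s1.npz'); P=cloud("scene",z['D'])
for (u,v) in [(300,176),(297,174),(300,170),(302,174),(296,165),(303,165)]: print(u,v,P[v,u])
q=P[130:185,280:330].reshape(-1,3); q=q[(q[:,2]>.09)&(q[:,2]<.16)]
for lo in np.arange(.09,.16,.01):
    m=(q[:,2]>=lo)&(q[:,2]<lo+.01); print(round(lo,2),m.sum(), q[m].mean(0) if m.any() else'', (q[m].min(0),q[m].max(0)) if m.any() else '')
for n in("scene","top"):
    D=np.load(f'pics/{n[0]}1.npz')['D']
    for o in knobs(n,D): 
        if o[2]>20 and o[0][0]<.67: print(n,o[0],o[1])
b=cv2.resize(z['im'][95:215,190:350,::-1],None,fx=5,fy=5,interpolation=2)
cv2.imwrite('pics/c3.png',b)
E
```

```text
[ 0.5536 -0.0086  0.1098] [[0.9368624782336368, 0.34969792687980533, -0.00023835665487255864], [0.3496979856442333, -0.9368624447483257, 0.000280100975101343], [-0.00012535666809604973, -0.00034576893576299805, -0.9999999323647722]]
TCP px [[300.1665 188.4242]] [[276.1962 198.6856]] pt15 behind [[300.4349 182.088 ]]
300 176 [ 0.5459 -0.0123  0.1528]
297 174 [ 0.5438 -0.0051  0.1562]
300 170 [ 0.5457 -0.0117  0.1695]
302 174 [ 0.5461 -0.0175  0.1609]
296 165 [ 0.5427 -0.0023  0.1806]
303 165 [ 0.5458 -0.0193  0.1867]
0.09 0  
0.1 0  
0.11 0  
0.12 0  
0.13 0  
0.14 11 [ 0.5454 -0.0104  0.148 ] (array([ 0.5419, -0.0217,  0.1447]), array([ 0.5498, -0.001 ,  0.15  ]))
0.15 43 [ 0.5467 -0.0131  0.1553] (array([ 0.5402, -0.0241,  0.1503]), array([ 0.5652, -0.0002,  0.16  ]))
0.16 0  
scene [0.5148 0.2594 0.0363] 0.041797543359830505
scene [0.5078 0.0223 0.0376] 0.04188126013789787
scene [ 0.5409 -0.0696  0.0377] 0.04267726410668693
scene [ 0.4976 -0.0331  0.0373] 0.042282817697354355
scene [0.4545 0.0033 0.0377] 0.04220512400487375
scene [ 0.4877 -0.0888  0.0381] 0.04225399006630004
scene [ 0.6676 -0.2997  0.0361] 0.040110324191328796
scene [ 0.5776 -0.3197  0.0357] 0.039520929202700825
scene [ 0.4232 -0.278   0.036 ] 0.03933344689030745
top [ 0.6696 -0.2971  0.038 ] 0.041665938696542115
top [0.6488 0.3033 0.0446] 0.04879959564746178
top [0.6025 0.3904 0.0423] 0.04790216904738984
top [ 0.5803 -0.3155  0.0381] 0.042279513041263296
top [ 0.5435 -0.0677  0.0408] 0.044478018741592795
top [0.5168 0.2628 0.0389] 0.04147968191639184
top [ 0.4901 -0.0861  0.0406] 0.04355985975651172
top [ 0.4267 -0.2748  0.0387] 0.04183569968964107
```

View pics/c3.png

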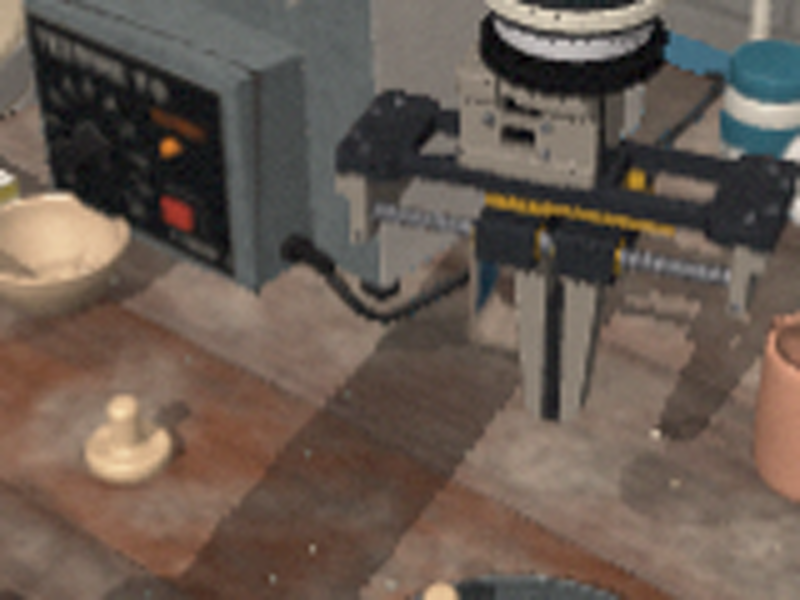

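The fingertips really end at z≈0.144 while the TCP reads 0.110; x and y agree. So the tips sit about 34 mm above the reported TCP, and the fingers closed just over the knob. I confirm this by a gentle touch on the bare worktop.

```bash
python3 - <<'E'
from m import *
p=np.array([.53,.15])
env.reach(np.r_[p,.06],R); env.movel(np.r_[p,-.018],rate=.12); env.pause(.2); f0=env.sense()['wrist_force']; st('low')
z=-.018
while z>-.045:
    z-=.0015; env.movel(np.r_[p,z],rate=.03); f=env.sense()['wrist_force']-f0
    if abs(f[2])>3: break
st('touch'); print(z,f)
env.movel(np.r_[p,.03],rate=.2); st('up')
E
```

```text
low t 9.03 [ 0.5306  0.1503 -0.0172] w 0.0005 g 0.0 F [ 0.2 -0.1 -0.5]
touch t 12.28 [ 0.5302  0.1501 -0.0369] w 0.0003 g 3.3 F [-1.1  0.5  6.3]
-0.03750000000000001 [-1.2928  0.6069  6.7586]
up t 12.77 [0.53   0.1504 0.0301] w 0.0001 g 0.0 F [-1.  -0.3 -0.4]
```

Touch at reported -0.0365, so the offset is 36 mm. Correcting and picking again.

```bash
cat >> m.py <<'E'
O=np.array([0,0,-.0362])
def r3(p,z): return np.r_[p,z]+O
def pick(p,zt=.0155):
    effector.release(); env.reach(r3(p,.09),R); env.movel(r3(p,zt),rate=.1); effector.grasp(20); st('grasp'); env.movel(r3(p,.10),rate=.15); st('lift')
E
python3 - <<'E'
from m import *
pick(LB)
env.reach(r3(PA,.10),R); env.pause(.2); st('over')
_,D=shot("scene","s2"); P=cloud("scene",D)
# held lid: points between z .07 and .125
q=P[140:230,270:330].reshape(-1,3); m=(q[:,2]>.075)&(q[:,2]<.1); print(m.sum(), q[m].min(0),q[m].max(0),q[m].mean(0))
cv2.imwrite('pics/c4.png',cv2.resize(np.load('pics/s2.npz')['im'][120:270,220:380,::-1],None,fx=4,fy=4,interpolation=2))
E
```

```text
grasp t 16.68 [ 0.517   0.2627 -0.0207] w 0.0175 g 20.0 F [ 0.3  0.7 -0.5]
lift t 17.4 [0.5163 0.2627 0.0633] w 0.0175 g 20.0 F [-0.6  0.6 -0. ]
over t 18.67 [ 0.5536 -0.0086  0.0636] w 0.0174 g 20.0 F [ 0.2 -0.3 -1. ]
148 [ 0.5291 -0.033   0.0853] [0.5709 0.0134 0.0998] [ 0.5425 -0.016   0.0943]
```

View pics/c4.png

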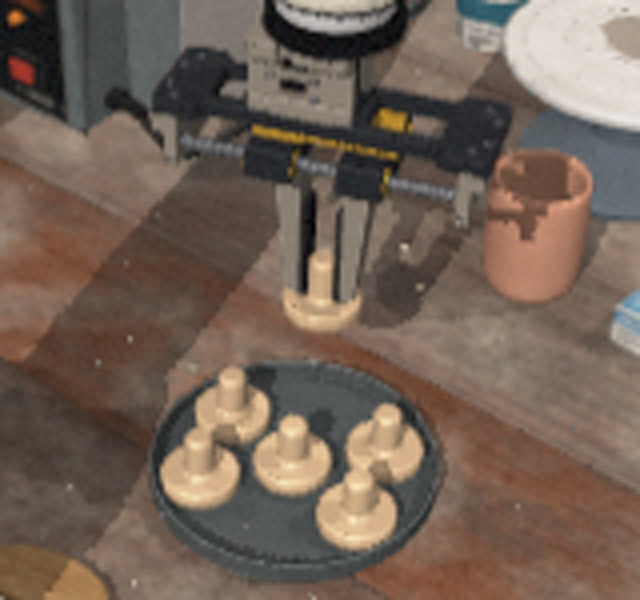

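The lid is held level by its knob (crop (320,300)), with its centre within about 1.5 mm of the TCP. The free place lies below it. Placing it and going on to the second.

```bash
cat >> m.py <<'E'
def place(p):
    env.movel(r3(p,.035),rate=.15); st('near'); env.movel(r3(p,.0182),rate=.05); env.pause(.15); st('down')
    effector.release(); env.movel(r3(p,.10),rate=.2); st('placed')
E
python3 - <<'E'
from m import *
place(PA)
_,D=shot("scene","s3")
for o in knobs("scene",D): 
    if o[2]>20 and o[0][0]<.67: print(o[0],o[1])
env.reach(r3(LA,.12),R); st('aboveA')
_,D=shot("top","t3")
for o in knobs("top",D): 
    if o[2]>20 and o[0][0]<.67: print(o[0],o[1])
E
```

```text
near t 19.3 [ 0.5538 -0.0106 -0.001 ] w 0.0174 g 20.0 F [ 0.2 -0.6  0.9]
down t 19.93 [ 0.5535 -0.0105 -0.0179] w 0.017 g 20.0 F [-0.2  0.5 -1. ]
placed t 21.66 [ 0.553  -0.01    0.0634] w 0.0921 g 0.0 F [-0.3 -0.3 -0.7]
[ 0.551  -0.0132  0.0377] 0.0425145727114961
[0.5074 0.0224 0.0377] 0.04212087648830202
[ 0.5411 -0.0696  0.0379] 0.042391545392861364
[ 0.4976 -0.033   0.0378] 0.042516276024430866
[0.4541 0.0032 0.0378] 0.042685328469880754
[ 0.488  -0.0888  0.038 ] 0.0422165715859707
[ 0.6673 -0.2998  0.0361] 0.039534484109672904
[ 0.5779 -0.3197  0.0358] 0.03927638657409778
[ 0.4233 -0.2781  0.0359] 0.03912433014428962
aboveA t 22.88 [ 0.581  -0.3134  0.083 ] w 0.0922 g 0.0 F [-0.3 -0.2  0.9]
[ 0.6694 -0.2968  0.0387] 0.042209012840553
[0.6489 0.3001 0.0444] 0.04805716471162067
[0.6025 0.3904 0.0422] 0.04765547004280104
[ 0.5523 -0.0106  0.0406] 0.04387314721830673
[ 0.5435 -0.0673  0.0407] 0.04427165375276757
[0.5093 0.0253 0.0412] 0.044284652379667666
[ 0.5    -0.03    0.0414] 0.04386864206703227
[ 0.4901 -0.0862  0.0411] 0.04386619547674879
[0.4561 0.0054 0.0411] 0.04339814092485104
```

First lid is seated: its knob is as high as its neighbours' and 57 mm from the middle. Now the second.

```bash
python3 - <<'E'
from m import *
L=np.array([.5804,-.3160])
env.movel(r3(L,.0155),rate=.15); effector.grasp(20); st('grasp'); env.movel(r3(L,.11),rate=.2); st('lift')
if .015<env.sense()['gripper_width']<.021:
    env.reach(r3(PB,.11),R); env.pause(.2); st('over')
    _,D=shot("scene","s4"); P=cloud("scene",D).reshape(-1,3)
    m=(P[:,2]>.08)&(P[:,2]<.11)&(np.hypot(*(P[:,:2]-PB).T)<.04); print(m.sum(),P[m].min(0),P[m].max(0))
E
```

```text
grasp t 24.9 [ 0.5804 -0.3161 -0.0207] w 0.0172 g 20.0 F [-0.1  0.3 -0.4]
lift t 25.52 [ 0.5799 -0.3153  0.0731] w 0.0172 g 20.0 F [-0.8  1.4 -0.7]
over t 26.87 [ 0.4472 -0.0511  0.0738] w 0.0176 g 20.0 F [-0.6  0.4 -0.7]
176 [ 0.4238 -0.0756  0.0954] [ 0.4655 -0.0326  0.1097]
```

```bash
python3 - <<'E'
from m import *
place(PB)
env.reach(r3(np.array([.52,-.28]),.2),R); env.pause(.3)
for n in("scene","top"):
    im,D=shot(n,n[0]+"5"); print(n)
    for o in knobs(n,D):
        if o[2]>20 and np.hypot(*(o[0][:2]-C))<.09: print(o[0],o[1],(o[0][:2]-C)@np.c_[X,YT]*1000)
st('end')
i=np.hstack([np.load('pics/t5.npz')['im'][170:290,220:350,::-1],np.load('pics/s5.npz')['im'][180:300,230:360,::-1]])
cv2.imwrite('pics/c5.png',cv2.resize(i,None,fx=3,fy=3,interpolation=2))
E
```

```text
near t 27.57 [ 0.4469 -0.0504 -0.0009] w 0.0174 g 20.0 F [ 0.2 -0.7  0.8]
down t 28.2 [ 0.4466 -0.05   -0.0179] w 0.017 g 20.0 F [-0.1  0.4 -0.6]
placed t 29.93 [ 0.4463 -0.0494  0.0635] w 0.0917 g 0.0 F [ 0.6  0.1 -0. ]
scene
[ 0.5509 -0.013   0.0379] 0.042263879952945296 [53.6836 -1.5715]
[0.5074 0.0222 0.0381] 0.04317805014404992 [25.0994 46.5365]
[ 0.5413 -0.0695  0.0376] 0.04238906991866387 [ 25.1294 -51.2002]
[ 0.4976 -0.0329  0.0377] 0.04232135333724167 [-3.1982 -1.72  ]
[0.454  0.0031 0.0376] 0.04264452232403158 [-31.5609  47.1932]
[ 0.4876 -0.0888  0.0379] 0.041831298465825055 [-31.9421 -50.614 ]
[ 0.4442 -0.0524  0.038 ] 0.04265494368358833 [-59.9866  -1.4499]
top
[ 0.5527 -0.0109  0.041 ] 0.04377172591454195 [56.0806 -0.183 ]
[ 0.5435 -0.0672  0.0407] 0.043584722548312006 [ 27.9546 -49.7716]
[0.5094 0.0254 0.0411] 0.04423109870597806 [28.0832 48.9449]
[ 0.4999 -0.0299  0.0408] 0.043303055027559545 [0.0314 0.2905]
[ 0.4899 -0.0859  0.0413] 0.04427024408269331 [-28.7388 -48.7205]
[0.4561 0.0054 0.041 ] 0.04408418780475991 [-28.799   48.6582]
[ 0.4467 -0.0494  0.0413] 0.04350955839233832 [-56.6463   0.4361]
end t 31.35 [ 0.5201 -0.2793  0.1637] w 0.0922 g 0.0 F [-0.2  0.2  0.2]
```

View pics/c5.png

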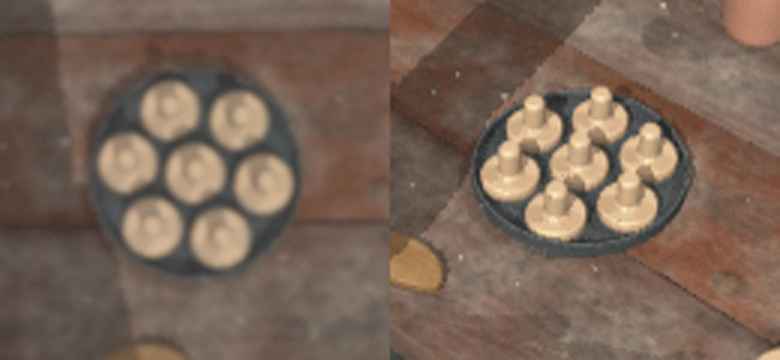

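All seven lids lie flat in their places: the new ones are at top-crop (170,110) and (220,237), and the middle one at (195,172) has not moved.

```bash
python3 -c "
from station import workorder; print(workorder.finish_job())"
```

```text
the job is handed in; nothing more can be done
None
```

Both loose small lids are set flat, knob up, in the two empty ring places, within about 1 mm of centre; the middle lid did not move, and the job was handed in at about 31 s of the 51 s allowed (the first grasp missed because the fingertips sit 36 mm above the reported TCP, which I corrected).

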